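Seat a hand pump against its stop and lock the clamp with a screwdriver

ROBOT

A 6-joint arm with a two-finger parallel gripper is mounted at the origin on the work surface. World frame = base frame: x ahead of the robot, y to its left, z up, the work surface at z = 0. Lengths are in m, angles in rad, forces in N, time in s.
With the tool pointing down it reaches from about 0.3 to 0.875 m from the base axis. Payload 6.4 kg.
Tool frame: the origin (TCP) lies on the centre line of the jaws, within the pads' length; the fingertips stand ctrl.tip_extent ahead of it and the grasp point (between the pads) lies 8 mm behind it (ctrl.tip_extent is the distance from the TCP to the fingertips, in m); z points along the fingers, y is the line along which they close (so a half turn about z gives the same grasp; the last joint's range is limited). The gripper opens to 85 mm and grips with 20 to 120 N. Pads are 22 mm wide; open, the fingers measure 114 mm over their backs; the gripper's body (76 mm by 85 mm) begins 54 mm behind the grasp point. The pads swing forward as they close: fully open they stand 13 mm farther back than shut.
Start: joints at [-1.545, 0.181, 1.607, -0, 1.354, -0.206], TCP at [0.132, -0.56, 0.242] pointing down, gripper open.
Joint ranges: [-2.99, 2.99], [-0.89, 2.07], [0.3, 2.58], [-1.14, 4.28], [0, 2.63], [-3.12, 3.12]. Speed limits (rad/s): [2.57, 2.57, 3.01, 3.14, 3.14, 3.14].

INTERFACE

Orientations are given as a unit quaternion [w, x, y, z].
In Python, from bench import ctrl gives the robot as it stands.
- The arm moves only by the shell command python3 -m handwheel 'ROWS'. ROWS is JSON, a list of rows, each a list of 7 numbers: the turn, a rotation vector about the tool's x, y, z as a fraction of full scale, then the shift along the tool's x, y, z as a fraction of full scale, then the opening, from 0 (shut) to 1 (fully open). In form: [[rx, ry, rz, x, y, z, jaw], ...]. A call has exactly 8 rows; each row shifts and turns the commanded pose from where the row before left it, along the tool's axes as they then stand; what a row does not reach is not made up. Full scale, the value 1, is 300 mm for a shift and pi rad for a turn. A row lasts 1/10 s, in which the tool goes at most 50 mm and 8.59 degrees, less where a joint would pass 70% of its speed; a pose out of reach is approached as far as the arm can. A call with a number of a shift or a turn outside -1 to 1 is refused whole. A call with a gripper value outside its range is refused whole. The fingers move at their own pace and stop on an object; the grip force is fixed at half the most. Time passes only in rows, so rows that do not move let the fingers close, or fill a call up. It gives the time, the measured TCP pose, the force, the opening and the grip force at its end, in the units of the state.
- ctrl.get_obs(): the state, without advancing time (a new reading comes with each control period).
- ctrl.camera(name): name is "side" or "top"; returns the picture (480x640x3 uint8, blue, green, red); there is no depth.
- ctrl.camera_model(name): a dict with "camera_matrix" (3x3 intrinsics, pixels), "dist_coeffs" ([k1, k2, p1, p2, k3] as OpenCV has them; the pictures are not rectified), "cam_to_world" (4x4, takes a point from camera to world coordinates). Camera axes: x right, y up, looking along -z (the intrinsics and any distortion apply to the point x, -y, -z); pixel columns grow to the right and rows downward; lengths in m; the calibration is good to about 2 mm. A picture is of the moment at which its call begins. camera_model takes no time and is no camera call.
- ctrl.hand_in(): hands the job in; it is judged then, once.
The state is a dict: "time_s": time; "q": joint angles; "dq": joint speeds; "joint_efforts": joint torques, N m; "eef_pos": TCP position; "eef_rot": TCP orientation; "wrist_force": force on the tool from outside, world axes, zero at the start; "torque": the same for the moment, N m; "opening": opening from 0.0 (shut) to 1.0 (fully open); "grasp_force": force on a finger pad.
Only numpy, scipy, OpenCV 4.12 (cv2) and the standard library are available. Lean on these libraries where they do the work, as an engineer would, in place of code of your own. Each camera call takes 0.05 s, during which the arm holds its last target. There are 200 camera calls.

TASK

Slide the black hand pump along its cradle until its end rests against the red stop, and leave it lying there. Then take the yellow screwdriver, find the slot of the brass clamp screw by turning the blade lightly on it until it drops in, and turn the screw clockwise, seen from above, as far as it goes so that the pump is locked. Put the screwdriver back upright in its blue stand and leave the other things on the bench undisturbed.

Things in the scene. Friction and masses are not known exactly. Their poses are not given: they have to be found in the camera images.
- fixture: clamp fixture fixed to the bench; origin at bench height under the cradle's middle; y along the cradle to the red stop, x across it to the white screw block, z up. Base 190 x 150 x 12 (x -67 to 123, y -80 to 70). Dark V cradle from y -70 to 60, sides up to x +-30, z 41. White block 60 x 60 x 81 high centred at x 78, y 0.
- hold_top (a point): centre of the top of the steel hold-down bar, 26 wide in y, that crosses over the pump from the white block (fixture x 49) to x -13 at fixture y 0; about 92 above the bench when released, its rubber pad's underside about 71. It goes down 5 mm per rad of the screw.
- stop (a point): point on the inner face of the red end stop (50 wide in x, top 60 above the bench) on the cradle's axis, 60 from the fixture's origin along y, 45 above the bench; axes as the fixture's.
- pump_center (a point): centre of the hand pump: black cylinder, blue band, ribbed metal end; diameter 40, length 160, about 0.35 kg, flat ends, lying loose in the V cradle, axis 45 above the bench, y along it towards the stop. Starts 15 to 40 short of the stop; slides under a few N pushed on the metal end, which sticks out of the cradle. When home, this point is 80 from the stop.
- pump_end (a point): centre of the pump's flat end that faces the stop, 80 from its centre; axes as the pump's.
- screw_slot (a point): centre of the slot's mouth on top of the brass screw, at fixture x 78, y 0, z 66. The slot runs along this point's x (turns with the screw), 4.6 wide, 8 deep, 24 long. The screw lies 15 deep in a round hole of the white block, 18 in diameter, with a 6 chamfer (30 across at the mouth, 81 above the bench). z up.
- lock_screw (a joint): turn of the clamp screw, rad: 0 released, growing clockwise seen from above, hard stop at 1.5 = locked; starts between 0 and 0.4. At 0 the slot lies along the fixture's x. Friction 0.1 N m; stays where it is left. The sprung pad meets the pump at about 1.15 and presses about 10 N at the stop.
- driver_handle (a point): centre of the yellow screwdriver's handle, 34 (x) x 26 (y) x 66 high, flat sides; the driver, 0.15 kg, stands blade down in the stand. From the tip up: blade 16 wide (x), 3 thick (y), 8 long; round shank 16 in diameter to 75; black collar 40 in diameter, 75 to 81; handle 81 to 147. This point is 114 above the tip.
- driver_tip (a point): centre of the blade's lower edge; the blade is broad along x; axes as the handle's, z up along the shaft towards the handle.
- stand_hole (a point): centre of the mouth, on top of the blue stand, of the upright through hole for the driver, 24 in diameter with a 4 chamfer; stand 70 x 70 x 85 high, fixed, to the left or right of the fixture. With the driver in place its collar rests on the stand, the blade tip is 75 below this point and the handle's centre 39 above.
- pot: white open cup, 68 wide, 85 high. It stands upright where the driver stand is not (left or right). Origin at the centre of its underside. To be left alone.
- dish: low open glass dish, 80 wide, 16 high, on the near side, right of the fixture. Origin at the centre of its underside. To be left alone.
- slide_box: flat white plastic box, 100 x 85 x 35 high, at the right far side. Origin at the centre of its underside. To be left alone.
- jar: amber glass jar with a white cap, 56 wide, 75 high, at the left far side. Origin at the centre of its underside. To be left alone.
Things that resemble listed ones, but are neither listed nor needed, are in the scene too. What is shaped like the part that bears pump_center but orange is not meant. Leave any white look-alike of the part that bears driver_handle alone.

How it is judged:
By the outcome, as a careful person would: the job done as asked, in the order asked, and still so for the second after the job is handed in, with the robot touching nothing.
It also fails if it takes over 64 s, if anything falls off the work surface, if the arm or the gripper's body presses on something with over 40 N, if the wrist force passes 120 N, or if a joint passes its speed limit or range.

## Working session

There is one attempt and no reset: what is moved stays moved. The work goes in short steps, Python scripts to look and compute and a shell command to move; the robot and the scene stay as the last step left them, time stands still between calls to the robot, and variables do not carry over. Pictures are saved under pics/ and viewed, at most 10 in all, crops included, and the job is handed in when it is done.

```bash
mkdir -p pics; ls; python3 - <<'E'
from bench import ctrl
import cv2
for n in("top","side"):
    cv2.imwrite(f"pics/{n}0.png",ctrl.camera(n)); m=ctrl.camera_model(n); print(n,m)
o=ctrl.get_obs();print(o, ctrl.tip_extent)
E
```

```text
pics
top {'camera_matrix': array([[492.76869294,   0.        , 325.59825311],
       [  0.        , 492.76869294, 239.0821934 ],
       [  0.        ,   0.        ,   1.        ]]), 'dist_coeffs': array([-0.12865921,  0.        ,  0.        ,  0.        ,  0.        ]), 'cam_to_world': array([[ 1.36441054e-02,  9.86952518e-01, -1.60432432e-01,
         3.16144344e-01],
       [-9.99847102e-01,  1.52214546e-02,  8.60694842e-03,
         1.36020724e-04],
       [ 1.09366644e-02,  1.60290469e-01,  9.87009298e-01,
         1.25672363e+00],
       [ 0.00000000e+00,  0.00000000e+00,  0.00000000e+00,
         1.00000000e+00]])}
side {'camera_matrix': array([[476.38636196,   0.        , 324.26145579],
       [  0.        , 476.38636196, 239.76077403],
       [  0.        ,   0.        ,   1.        ]]), 'dist_coeffs': array([-0.11951947,  0.        ,  0.        ,  0.        ,  0.        ]), 'cam_to_world': array([[-0.99973998,  0.02209746, -0.00562837,  0.47150761],
       [-0.0206128 , -0.77020403,  0.6374644 ,  0.57965007],
       [ 0.00975135,  0.63741466,  0.77045926,  0.8291952 ],
       [ 0.        ,  0.        ,  0.        ,  1.        ]])}
{'time_s': 0.1, 'q': array([-1.54531087e+00,  1.81473048e-01,  1.60786736e+00, -6.33790571e-06,
        1.35382428e+00, -2.06311598e-01]), 'dq': array([ 0.00150453, -0.00176746, -0.00295587,  0.00174063,  0.00202855,
       -0.00028088]), 'joint_efforts': array([ 1.32381039e-03, -4.45873582e+01, -3.52235413e+01, -1.53811743e-04,
        4.14599053e-03,  1.08369667e-05]), 'eef_pos': array([ 0.13208944, -0.55914233,  0.24149034]), 'eef_rot': array([-7.83085687e-04,  9.93290894e-01,  1.15639878e-01,  6.78879321e-05]), 'wrist_force': array([ 0.22367958,  0.26103344, -0.64370918]), 'torque': array([0.04314677, 0.0013754 , 0.06617488]), 'grasp_force': 0.0, 'opening': 1.0013680749672629} 0.011
```

View pics/top0.png

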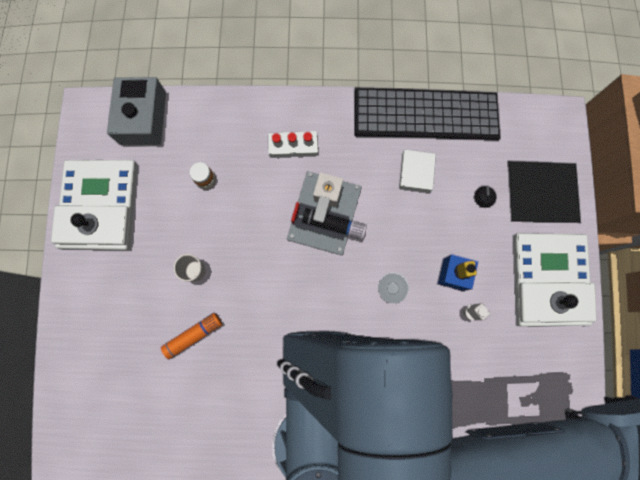

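View pics/side0.png

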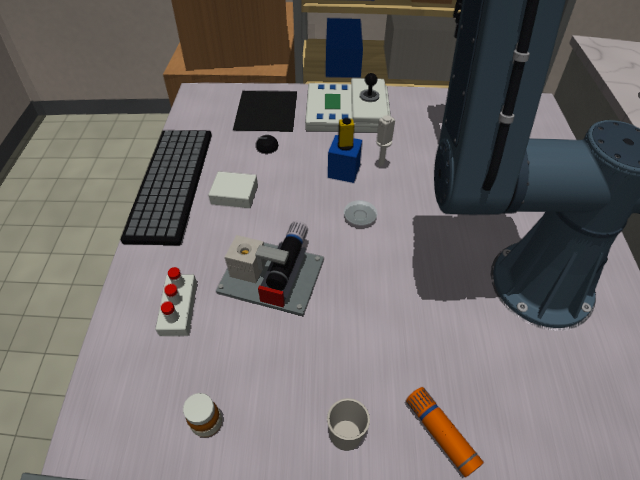

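The top view shows the black pump at (335,222) in the fixture, with its metal end at right (357,231) and the red stop at (296,212). The yellow driver is at (466,268) in the blue stand. The white look-alike is at (476,312), the orange pump look-alike at (192,336), and the pot at (190,268). Yellow and black match the description. Next is one enlarged composite to confirm.

```bash
cat > h.py <<'E'
import numpy as np, cv2
from bench import ctrl
def px(n,p):
    m=ctrl.camera_model(n);T=np.linalg.inv(m['cam_to_world']);p=np.atleast_2d(p)
    c=(T[:3,:3]@p.T).T+T[:3,3]; c=c*[1,-1,-1]
    return cv2.projectPoints(c.reshape(-1,1,3),np.zeros(3),np.zeros(3),m['camera_matrix'],m['dist_coeffs'])[0][:,0]
def ray(n,uv):
    m=ctrl.camera_model(n);T=m['cam_to_world']
    u=cv2.undistortPoints(np.float64(uv).reshape(-1,1,2),m['camera_matrix'],m['dist_coeffs'])[:,0]
    d=np.c_[u[:,0],-u[:,1],-np.ones(len(u))]@T[:3,:3].T
    return T[:3,3],d
def plane(n,uv,z):
    o,d=ray(n,uv); return o+d*((z-o[2])/d[:,2])[:,None]
def tri(a,b):
    A=np.zeros((3,3));y=np.zeros(3)
    for n,uv in(("top",a),("side",b)):
        o,d=ray(n,uv);d=d[0]/np.linalg.norm(d[0]);P=np.eye(3)-np.outer(d,d);A+=P;y+=P@o
    return np.linalg.solve(A,y)
def hsv(im,lo,hi): return cv2.inRange(cv2.cvtColor(im,cv2.COLOR_BGR2HSV),np.array(lo),np.array(hi))
def crop(im,x,y,w,h,s): return cv2.resize(im[y:y+h,x:x+w],None,fx=s,fy=s,interpolation=cv2.INTER_CUBIC)
E
python3 - <<'E'
from h import *
t=cv2.imread("pics/top0.png");s=cv2.imread("pics/side0.png")
a=np.hstack([crop(t,285,165,100,75,4),crop(s,215,215,100,75,4)])
b=np.hstack([crop(t,430,250,100,75,4),crop(s,315,105,100,75,4)])
cv2.imwrite("pics/c0.png",np.vstack([a,b]))
for n,im in(("top",t),("side",s)):
    for k,lo,hi in(("yel",(18,150,90),(35,255,255)),("blue",(108,150,50),(125,255,255)),("red",(0,150,60),(6,255,255))):
        m=hsv(im,lo,hi);c,_=cv2.findContours(m,0,2)
        for q in c:
            if cv2.contourArea(q)>30:
                print(n,k,cv2.contourArea(q),q[:,0].mean(0).round(1),cv2.minAreaRect(q),cv2.approxPolyDP(q,3,True)[:,0].tolist())
E
```

```text
top yel 34.5 [469.9 273. ] ((470.0, 273.0), (6.0, 10.0), 90.0) [[465, 270], [467, 276], [475, 273]]
top blue 226.0 [635.2 373.1] ((635.0, 373.5), (8.0, 47.0), 0.0) [[637, 350], [637, 355], [631, 351], [635, 354], [631, 353], [631, 363], [636, 362], [631, 374], [636, 378], [632, 378], [632, 394], [639, 397]]
top blue 546.5 [452.7 274.9] ((457.8824157714844, 272.4706115722656), (32.98484420776367, 30.55948829650879), 14.03624439239502) [[445, 259], [441, 272], [444, 277], [440, 276], [439, 282], [470, 288], [473, 277], [459, 279], [454, 273], [455, 266], [466, 259]]
top red 31.0 [295.  211.7] ((295.2294006347656, 211.5688018798828), (2.873478889465332, 18.00713348388672), 16.699243545532227) [[298, 203], [292, 220]]
top red 38.5 [275.8 138.3] ((276.0, 138.0), (8.0, 6.0), 90.0) [[277, 134], [273, 135], [276, 142]]
top red 38.5 [307.5 136.9] ((307.5, 136.5), (7.0, 7.0), 90.0) [[305, 133], [305, 140], [310, 140], [310, 134]]
top red 42.5 [291.6 136.9] ((291.7500305175781, 137.25), (7.071067810058594, 7.77817440032959), 45.0) [[291, 133], [288, 137], [293, 141], [295, 136]]
side yel 33.0 [
[... 372 characters left out ...]
 153], [355, 152], [361, 140], [354, 139], [351, 149], [341, 150]]
side blue 1927.0 [343.8  43.3] ((344.0, 47.0), (36.0, 58.0), 0.0) [[328, 18], [326, 75], [359, 76], [359, 19]]
side red 115.0 [167.6 307.8] ((167.0, 308.0), (12.0, 12.0), 90.0) [[171, 302], [162, 304], [165, 314], [172, 312]]
side red 325.0 [270.9 296.1] ((270.2353210449219, 295.558837890625), (27.891597747802734, 15.037208557128906), 14.03624439239502) [[258, 287], [260, 300], [282, 306], [282, 291]]
side red 104.5 [171.1 290.4] ((170.5, 290.0), (12.0, 11.0), 90.0) [[173, 284], [165, 287], [169, 296], [176, 292]]
side red 98.5 [174.1 272.3] ((173.5, 272.5), (11.0, 11.0), 90.0) [[177, 268], [168, 271], [170, 278], [179, 276]]
```

View pics/c0.png

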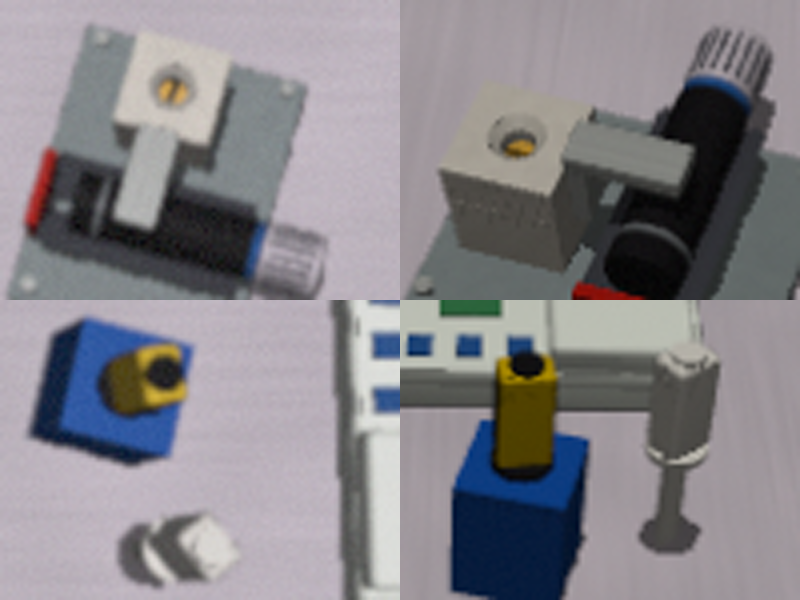

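The crop confirms the targets: yellow driver in the blue stand, the white look-alike separate, and the black pump in the fixture. One larger view will give the corner and slot pixels.

```bash
python3 - <<'E'
from h import *
t=cv2.imread("pics/top0.png");s=cv2.imread("pics/side0.png")
print(tri((470.9,268),(346.6,120.6)))
a=np.hstack([crop(t,308,168,40,30,10),crop(s,225,232,40,30,10)])
b=np.hstack([crop(t,437,252,40,30,10),crop(s,325,112,40,30,10)])
cv2.imwrite("pics/c1.png",np.vstack([a,b]))
E
```

```text
[ 0.43257473 -0.3409432   0.15577225]
```

View pics/c1.png

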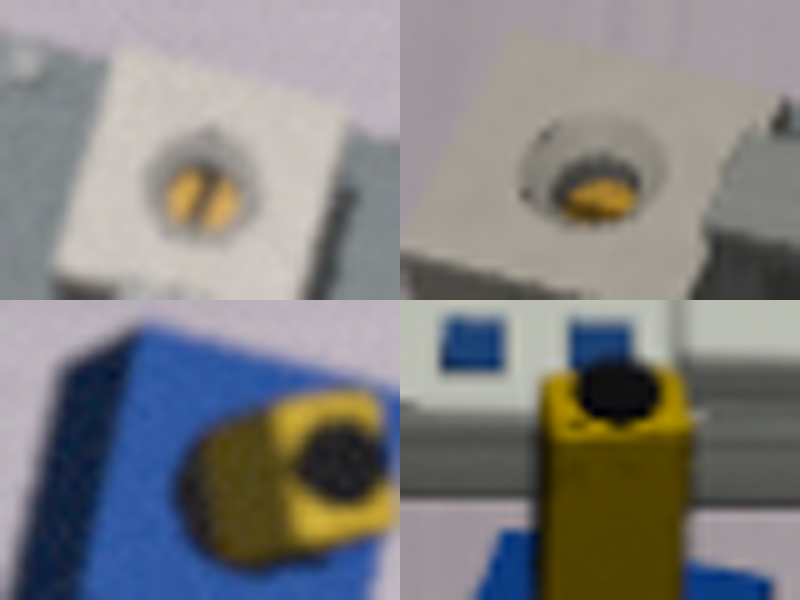

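```bash
python3 - <<'E'
from h import *
np.set_printoptions(precision=4,suppress=True)
t=lambda X,Y,x0=308,y0=168:(x0+X/10-.45,y0+Y/10-.45)
c=plane("top",[t(120,50),t(350,120),t(52,275),t(203,185)],.081);print("block top",c)
s=plane("side",[t(592-400,167,225,232)],.081);print("mouth side",s,"tri",tri(t(203,185),t(192,167,225,232)))
for a,b in((2,0),(0,1)):
    d=c[b]-c[a];print(np.linalg.norm(d),np.degrees(np.arctan2(d[1],d[0])))
h=plane("top",[t(275,100,437,252),t(378,90,437,252),t(392,220,437,252),t(290,245,437,252)],.157)
print("handle",h,h.mean(0))
for a,b in((3,0),(2,1)): d=h[b]-h[a];print(np.linalg.norm(d),np.degrees(np.arctan2(d[1],d[0])))
print("lookalike",tri((482.6,309.6),(387,117)))
print("slot", plane("top",[t(212,168),t(202,222)],.066))
# base corners z .012, from c0 crop
q=lambda X,Y:(285+X/4-.4,165+Y/4-.4)
b=plane("top",[q(85,28),q(308,82),(343,252),(288,240)],.012);print("base",b,b.mean(0))
for i,j in((3,0),(2,1),(2,3),(1,0)): d=b[j]-b[i];print(np.linalg.norm(d),np.degrees(np.arctan2(d[1],d[0])))
r=plane("top",[(295,211.7)],.06);print("red top",r)
print("pump metal end", plane("top",[q(323,265)],.045), plane("top",[q(250,248)],.045))
E
```

```text
block top [[ 0.674   0.0071  0.081 ]
 [ 0.657  -0.05    0.081 ]
 [ 0.6163  0.0229  0.081 ]
 [ 0.6397 -0.0139  0.081 ]]
mouth side [[ 0.6384 -0.0126  0.081 ]] tri [ 0.6394 -0.0138  0.0797]
0.059825656423019034 -15.288539370464624
0.05960548620191868 -106.58519837943302
handle [[ 0.448  -0.3252  0.157 ]
 [ 0.4505 -0.3493  0.157 ]
 [ 0.4208 -0.3517  0.157 ]
 [ 0.4149 -0.3278  0.157 ]] [ 0.4336 -0.3385  0.157 ]
0.03314762342902221 4.4575788826846185
0.02980689353277336 4.531384080435743
lookalike [ 0.3371 -0.3669  0.1506]
slot [[ 0.6483 -0.0162  0.066 ]
 [ 0.6343 -0.0139  0.066 ]]
base [[ 0.697   0.0435  0.012 ]
 [ 0.6628 -0.1029  0.012 ]
 [ 0.4858 -0.0555  0.012 ]
 [ 0.5146  0.0854  0.012 ]] [ 0.5901 -0.0074  0.012 ]
0.1871422122164832 -12.9366549514027
0.18327666442318907 -14.960862238791988
0.14388981834336967 78.444843884156
0.15032251080280076 76.86864393430533
red top [[0.5784 0.0666 0.06  ]]
pump metal end [[ 0.5355 -0.1096  0.045 ]] [[ 0.5456 -0.0638  0.045 ]]
```

```bash
cat >> h.py <<'E'
from scipy.spatial.transform import Rotation as R
np.set_printoptions(precision=4,suppress=True)
def yawdeg():
    w,x,y,z=ctrl.get_obs()['eef_rot'];m=R.from_quat([x,y,z,w]).as_matrix();return np.degrees(np.arctan2(m[1,0],m[0,0])),m
def plan(pos,yaw,n):
    """rows from measured pose to pos and yaw (deg), tool straight down"""
    o=ctrl.get_obs();p=o['eef_pos'];y0,m=yawdeg();c,s=np.cos(np.radians(yaw)),np.sin(np.radians(yaw))
    g=np.c_[[c,s,0],[s,-c,0],[0,0,-1]];rv=R.from_matrix(m.T@g).as_rotvec()
    st=(np.array(pos)-p)/n
    print("t",o['time_s'],"p",p,"yaw",round(y0,2),"step mm",1000*np.linalg.norm(st),"deg/row",np.degrees(np.linalg.norm(rv))/n)
    for i in range(n):
        mi=m@R.from_rotvec(rv*i/n).as_matrix()
        print([float(round(v,4)) for v in np.r_[rv/n/np.pi,mi.T@st/.3]])
E
python3 -c "
from h import *
plan((.522,-.147,.25),74.7,16);print(plane('top',[(392,288)],.01))"
```

```text
t 0.1 p [ 0.1321 -0.5591  0.2415] yaw 13.28 step mm 35.46366728650287 deg/row 3.838686769502624
[-0.0, -0.0, -0.0213, 0.0988, -0.0649, -0.0016]
[-0.0, -0.0, -0.0213, 0.1029, -0.0581, -0.0017]
[-0.0, -0.0, -0.0213, 0.1066, -0.0511, -0.0017]
[-0.0, -0.0, -0.0213, 0.1098, -0.0439, -0.0017]
[-0.0, -0.0, -0.0213, 0.1124, -0.0364, -0.0017]
[-0.0, -0.0, -0.0213, 0.1146, -0.0288, -0.0017]
[-0.0, -0.0, -0.0213, 0.1163, -0.0211, -0.0017]
[-0.0, -0.0, -0.0213, 0.1175, -0.0133, -0.0017]
[-0.0, -0.0, -0.0213, 0.1181, -0.0054, -0.0017]
[-0.0, -0.0, -0.0213, 0.1182, 0.0026, -0.0017]
[-0.0, -0.0, -0.0213, 0.1177, 0.0105, -0.0017]
[-0.0, -0.0, -0.0213, 0.1168, 0.0183, -0.0017]
[-0.0, -0.0, -0.0213, 0.1153, 0.0261, -0.0018]
[-0.0, -0.0, -0.0213, 0.1133, 0.0338, -0.0018]
[-0.0, -0.0, -0.0213, 0.1108, 0.0413, -0.0018]
[-0.0, -0.0, -0.0213, 0.1077, 0.0486, -0.0018]
[[ 0.3957 -0.1808  0.01  ]]
```

```bash
python3 -m handwheel '[[0,0,-0.021,0.099,-0.065,-0.002,0],[0,0,-0.021,0.103,-0.058,-0.002,0],[0,0,-0.021,0.107,-0.051,-0.002,0],[0,0,-0.021,0.11,-0.044,-0.002,0],[0,0,-0.021,0.112,-0.036,-0.002,0],[0,0,-0.021,0.115,-0.029,-0.002,0],[0,0,-0.021,0.116,-0.021,-0.002,0],[0,0,-0.021,0.118,-0.013,-0.002,0]]'
python3 -m handwheel '[[0,0,-0.021,0.118,-0.005,-0.002,0],[0,0,-0.021,0.118,0.003,-0.002,0],[0,0,-0.021,0.118,0.01,-0.002,0],[0,0,-0.021,0.117,0.018,-0.002,0],[0,0,-0.021,0.115,0.026,-0.002,0],[0,0,-0.021,0.113,0.034,-0.002,0],[0,0,-0.021,0.11,0.041,-0.002,0],[0,0,-0.021,0.108,0.049,-0.002,0]]'
python3 -c "
from h import *
cv2.imwrite('pics/t1.png',ctrl.camera('top'))
plan((.522,-.147,.042),74.7,7)"
```

```text
time_s: 0.9
eef_pos: [0.3289, -0.3529, 0.2468]
eef_rot: [-0.0, 0.928, 0.372, -0.0]
wrist_force: [0.8, -0.9, -0.1]
opening: 0.005
grasp_force: 0.0
time_s: 1.7
eef_pos: [0.5262, -0.1494, 0.2515]
eef_rot: [-0.0, 0.799, 0.601, -0.0]
wrist_force: [-0.3, -0.9, 0.0]
opening: -0.002
grasp_force: 0.0
t 1.75 p [ 0.5289 -0.146   0.2517] yaw 74.24 step mm 29.9775094849946 deg/row 0.07103662840577697
[0.0001, -0.0001, -0.0004, -0.0017, -0.0031, 0.0999]
[0.0001, -0.0001, -0.0004, -0.0016, -0.0031, 0.0999]
[0.0001, -0.0001, -0.0004, -0.0016, -0.0031, 0.0999]
[0.0001, -0.0001, -0.0004, -0.0015, -0.0031, 0.0999]
[0.0001, -0.0001, -0.0004, -0.0015, -0.0031, 0.0999]
[0.0001, -0.0001, -0.0004, -0.0014, -0.0031, 0.0999]
[0.0001, -0.0001, -0.0004, -0.0014, -0.003, 0.0999]
```

```bash
python3 -m handwheel '[[0,0,-0.0004,-0.004,-0.004,0.1,0],[0,0,-0.0004,-0.004,-0.004,0.1,0],[0,0,-0.0004,-0.004,-0.003,0.1,0],[0,0,-0.0004,0,-0.003,0.1,0],[0,0,-0.0004,0,-0.003,0.1,0],[0,0,-0.0004,0,-0.003,0.1,0],[0,0,0,0,-0.002,0.1,0],[0,0,0,0,0,0,0]]'
python3 -c "
from h import *
p=ctrl.get_obs()['eef_pos'];y=np.radians(-15.3);e=np.array([-np.sin(y),np.cos(y)])
d=p[:2]-[.564,.0071];print('fix y',d@e,'fix x',d@[np.cos(y),np.sin(y)],yawdeg()[0])
cv2.imwrite('pics/s1.png',crop(ctrl.camera('side'),215,180,160,120,5))"
```

```text
time_s: 2.55
eef_pos: [0.5144, -0.1506, 0.0376]
eef_rot: [-0.004, 0.798, 0.603, -0.002]
wrist_force: [-0.5, 0.2, -0.4]
opening: -0.001
grasp_force: 0.0
fix y -0.16521686631114718 fix x -0.006206805353664824 74.16568037446278
```

View pics/s1.png

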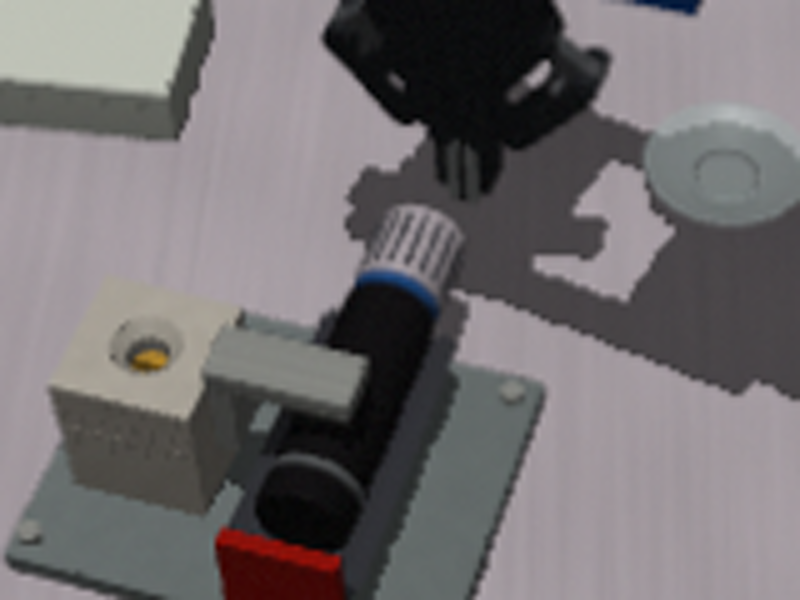

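The shut gripper (crop 465,190) stands just behind the pump's metal end (425,220), and the stop is at (280,555). Next I push along tool x.

```bash
python3 -m handwheel '[[0,0,0,0.03,0.01,0,0],[0,0,0,0.03,0.01,0,0],[0,0,0,0.015,0,0,0],[0,0,0,0.015,0,0,0],[0,0,0,0.01,0,0,0],[0,0,0,0.01,0,0,0],[0,0,0,0.01,0,0,0],[0,0,0,0.01,0,0,0]]'
python3 -m handwheel '[[0,0,0,0.008,0,0,0],[0,0,0,0.008,0,0,0],[0,0,0,0.006,0,0,0],[0,0,0,0.006,0,0,0],[0,0,0,0,0,0,0],[0,0,0,0,0,0,0],[0,0,0,0,0,0,0],[0,0,0,0,0,0,0]]'
python3 -c "
from h import *
o=ctrl.get_obs();p=o['eef_pos'];y=np.radians(-15.3);e=np.array([-np.sin(y),np.cos(y)])
d=p[:2]-[.564,.0071];print('fix y',d@e,'fix x',d@[np.cos(y),np.sin(y)],p,o['wrist_force'][:2]@e)"
```

```text
time_s: 3.4
eef_pos: [0.5345, -0.1167, 0.0419]
eef_rot: [0.0, 0.798, 0.603, -0.0]
wrist_force: [-1.8, -4.0, 0.0]
opening: 0.001
grasp_force: 1.8
time_s: 4.2
eef_pos: [0.5368, -0.1083, 0.0418]
eef_rot: [-0.0, 0.798, 0.603, 0.0]
wrist_force: [-1.9, -1.9, 0.5]
opening: 0.002
grasp_force: 1.1
fix y -0.11849587822967998 fix x 0.004243156753375577 [ 0.5368 -0.1083  0.0418] -2.3544838080914663
```

```bash
python3 -m handwheel '[[0,0,0,0.005,0,0,0],[0,0,0,0.005,0,0,0],[0,0,0,0.004,0,0,0],[0,0,0,0.004,0,0,0],[0,0,0,0.003,0,0,0],[0,0,0,0,0,0,0],[0,0,0,0,0,0,0],[0,0,0,0,0,0,0]]'
python3 -m handwheel '[[0,0,0,0.003,0,0,0],[0,0,0,0.003,0,0,0],[0,0,0,0.003,0,0,0],[0,0,0,0,0,0,0],[0,0,0,0,0,0,0],[0,0,0,0,0,0,0],[0,0,0,0,0,0,0],[0,0,0,0,0,0,0]]'
```

```text
time_s: 5.0
eef_pos: [0.5386, -0.1022, 0.0418]
eef_rot: [-0.0, 0.798, 0.603, 0.0]
wrist_force: [-2.4, -2.2, 0.4]
opening: 0.001
grasp_force: 1.2
time_s: 5.8
eef_pos: [0.5391, -0.1005, 0.0419]
eef_rot: [0.0, 0.798, 0.603, -0.001]
wrist_force: [-4.4, -7.1, 0.1]
opening: -0.002
grasp_force: 3.5
```

```bash
python3 -m handwheel '[[0,0,0,0.003,0,0,0],[0,0,0,0.003,0,0,0],[0,0,0,0.002,0,0,0],[0,0,0,0,0,0,0],[0,0,0,0,0,0,0],[0,0,0,0,0,0,0],[0,0,0,0,0,0,0],[0,0,0,0,0,0,0]]'
python3 - <<'E'
from h import *
cv2.imwrite('pics/s2.png',np.hstack([crop(ctrl.camera('side'),235,215,80,100,5),crop(ctrl.camera('top'),285,180,80,100,5)]))
E
```

```text
time_s: 6.6
eef_pos: [0.5392, -0.1004, 0.0419]
eef_rot: [0.001, 0.798, 0.603, -0.002]
wrist_force: [-9.0, -16.2, 0.6]
opening: -0.002
grasp_force: 8.8
```

View pics/s2.png

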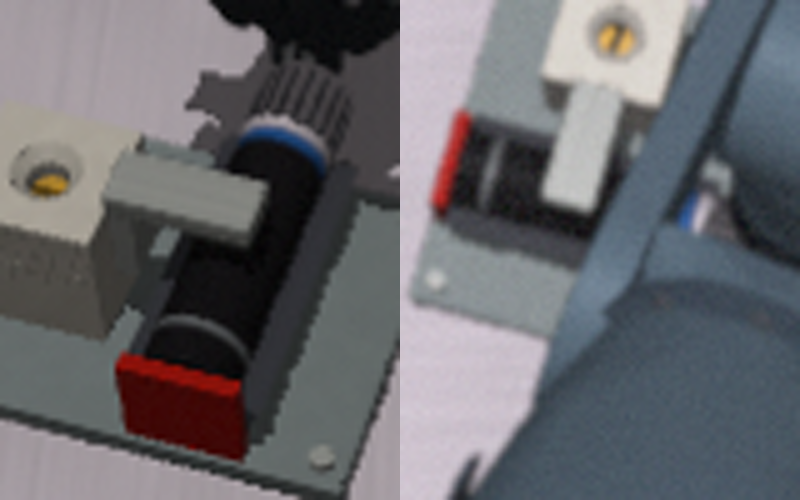

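The pump is home against the red stop (crop: pump end touches the red plate at 190,370; the push read 18 N with no motion). Now I back off and rise.

```bash
python3 -m handwheel '[[0,0,0,-0.03,0,0,0],[0,0,0,-0.06,0,0,0],[0,0,0,-0.06,0,0,0],[0,0,0,0,0,-0.12,0.7],[0,0,0,0,0,-0.15,0.7],[0,0,0,0,0,-0.15,0.7],[0,0,0,0,0,-0.15,0.7],[0,0,0,0,0,-0.1,0.7]]'
python3 -c "
from h import *
plan((.433,-.340,.24),94.5,7)"
```

```text
time_s: 7.5
eef_pos: [0.5293, -0.1407, 0.2469]
eef_rot: [0.002, 0.797, 0.603, 0.002]
wrist_force: [0.1, -0.8, -0.3]
opening: 0.698
grasp_force: 0.0
t 7.5 p [ 0.5293 -0.1407  0.2469] yaw 74.22 step mm 31.639715831017906 deg/row 2.8977612979226586
[0.0003, 0.0, -0.0161, -0.1038, -0.0183, 0.0031]
[0.0003, 0.0, -0.0161, -0.1028, -0.0235, 0.0032]
[0.0003, 0.0, -0.0161, -0.1014, -0.0287, 0.0032]
[0.0003, 0.0, -0.0161, -0.0999, -0.0338, 0.0032]
[0.0003, 0.0, -0.0161, -0.098, -0.0388, 0.0032]
[0.0003, 0.0, -0.0161, -0.0959, -0.0437, 0.0032]
[0.0003, 0.0, -0.0161, -0.0936, -0.0485, 0.0033]
```

```bash
python3 -m handwheel '[[0,0,-0.016,-0.104,-0.018,0.003,0.75],[0,0,-0.016,-0.103,-0.024,0.003,0.75],[0,0,-0.016,-0.101,-0.029,0.003,0.75],[0,0,-0.016,-0.1,-0.034,0.003,0.75],[0,0,-0.016,-0.098,-0.039,0.003,0.75],[0,0,-0.016,-0.096,-0.044,0.003,0.75],[0,0,-0.016,-0.094,-0.048,0.003,0.75],[0,0,0,0,0,0,0.75]]'
python3 - <<'E'
from h import *
plan((.433,-.340,.116),94.5,5)
t=ctrl.camera('top');s=ctrl.camera('side')
cv2.imwrite('pics/d1.png',np.hstack([crop(t,430,230,80,80,5),crop(s,310,80,80,80,5)]))
E
```

```text
time_s: 8.3
eef_pos: [0.4301, -0.3429, 0.2366]
eef_rot: [0.001, 0.681, 0.733, 0.0]
wrist_force: [0.6, 1.0, -0.9]
opening: 0.755
grasp_force: 0.0
t 8.3 p [ 0.4301 -0.3429  0.2366] yaw 94.22 step mm 24.141544613087838 deg/row 0.05775761937223863
[0.0001, 0.0001, -0.0003, 0.0019, 0.002, 0.0804]
[0.0001, 0.0001, -0.0003, 0.0019, 0.002, 0.0804]
[0.0001, 0.0001, -0.0003, 0.0018, 0.002, 0.0804]
[0.0001, 0.0001, -0.0003, 0.0018, 0.0021, 0.0804]
[0.0001, 0.0001, -0.0003, 0.0018, 0.0021, 0.0804]
```

View pics/d1.png

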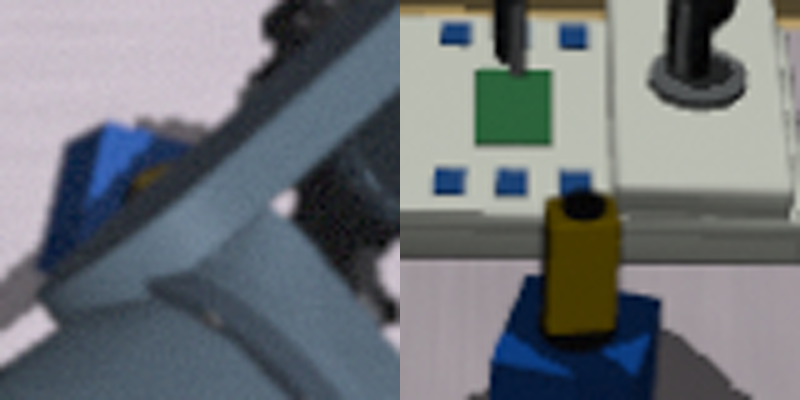

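The picture shows the open fingers at x 510 and 690 either side of the yellow handle (crop 582). Now down and close.

```bash
python3 -m handwheel '[[0,0,0,0.003,0.003,0.08,0.75],[0,0,0,0.003,0.003,0.08,0.75],[0,0,0,0.002,0.003,0.08,0.75],[0,0,0,0.001,0.002,0.08,0.75],[0,0,0,0,0,0.08,0.75],[0,0,0,0,0,0,0.75],[0,0,0,0,0,0,0.75],[0,0,0,0,0,0,0.2]]'
python3 -m handwheel '[[0,0,0,0,0,0,0.2],[0,0,0,0,0,0,0.2],[0,0,0,0,0,0,0.2],[0,0,0,0,0,0,0.2],[0,0,0,0,0,0,0.2],[0,0,0,0,0,0,0.2],[0,0,0,0,0,0,0.2],[0,0,0,0,0,0,0.2]]'
python3 -c "
from h import *
o=ctrl.get_obs();print(o['eef_pos'],yawdeg()[0],o['torque'],o['q'][5])"
```

```text
time_s: 9.2
eef_pos: [0.4352, -0.3375, 0.1182]
eef_rot: [0.001, 0.68, 0.734, -0.0]
wrist_force: [-0.9, -0.2, 0.6]
opening: 0.596
grasp_force: 0.0
time_s: 10.0
eef_pos: [0.4349, -0.3379, 0.1183]
eef_rot: [0.001, 0.68, 0.733, 0.0]
wrist_force: [-0.2, 1.4, 6.3]
opening: 0.395
grasp_force: 60.1
[ 0.4349 -0.3379  0.1183] 94.34619385927036 [ 0.2019 -0.0063  0.038 ] -0.9524053485316977
```

```bash
python3 -m handwheel '[[0,0,0,0,0,-0.03,0.2],[0,0,0,0,0,-0.06,0.2],[0,0,0,0,0,-0.09,0.2],[0,0,0,0,0,-0.09,0.2],[0,0,0,0,0,-0.09,0.2],[0,0,0,0,0,-0.04,0.2],[0,0,0,0,0,0,0.2],[0,0,0,0,0,0,0.2]]'
python3 -c "
from h import *
plan((.6392,-.0135,.238),82,13)"
```

```text
time_s: 10.8
eef_pos: [0.4336, -0.3368, 0.2356]
eef_rot: [-0.001, 0.68, 0.733, 0.0]
wrist_force: [-0.6, 0.2, -1.5]
opening: 0.391
grasp_force: 59.7
t 10.8 p [ 0.4336 -0.3368  0.2356] yaw 94.35 step mm 29.469697788132137 deg/row 0.9497341256410421
[-0.0, -0.0, 0.0053, 0.0787, 0.0588, -0.0006]
[-0.0, -0.0, 0.0053, 0.0796, 0.0575, -0.0006]
[-0.0, -0.0, 0.0053, 0.0806, 0.0562, -0.0006]
[-0.0, -0.0, 0.0053, 0.0815, 0.0549, -0.0006]
[-0.0, -0.0, 0.0053, 0.0824, 0.0535, -0.0006]
[-0.0, -0.0, 0.0053, 0.0833, 0.0521, -0.0006]
[-0.0, -0.0, 0.0053, 0.0841, 0.0507, -0.0006]
[-0.0, -0.0, 0.0053, 0.0849, 0.0493, -0.0006]
[-0.0, -0.0, 0.0053, 0.0857, 0.0479, -0.0006]
[-0.0, -0.0, 0.0053, 0.0865, 0.0465, -0.0006]
[-0.0, -0.0, 0.0053, 0.0873, 0.0451, -0.0006]
[-0.0, -0.0, 0.0053, 0.088, 0.0436, -0.0006]
[-0.0, -0.0, 0.0053, 0.0887, 0.0421, -0.0006]
```

```bash
python3 -m handwheel '[[0,0,0.005,0.079,0.059,0,0.2],[0,0,0.005,0.08,0.058,0,0.2],[0,0,0.005,0.081,0.056,0,0.2],[0,0,0.005,0.082,0.055,0,0.2],[0,0,0.005,0.082,0.053,0,0.2],[0,0,0.005,0.083,0.052,0,0.2],[0,0,0.005,0.084,0.051,0,0.2],[0,0,0.005,0.085,0.049,0,0.2]]'
python3 -m handwheel '[[0,0,0.005,0.086,0.048,0,0.2],[0,0,0.005,0.086,0.046,0,0.2],[0,0,0.005,0.087,0.045,0,0.2],[0,0,0.005,0.088,0.044,0,0.2],[0,0,0.005,0.089,0.042,0,0.2],[0,0,0,0,0,0,0.2],[0,0,0,0,0,0,0.2],[0,0,0,0,0,0,0.2]]'
python3 - <<'E'
from h import *
plan((.6392,-.0135,.2),82,8)
o=ctrl.get_obs();p=o['eef_pos']
tip=p+[0,0,-.1083];print("expected tip px",px("side",[tip]),px("top",[tip]),"mouth",px("side",[(.6392,-.0135,.081)]),px('top',[(.6392,-.0135,.081)]))
cv2.imwrite('pics/d2.png',np.hstack([crop(ctrl.camera('side'),195,170,100,120,4),crop(ctrl.camera('top'),280,130,100,120,4)]))
E
```

```text
time_s: 11.6
eef_pos: [0.5593, -0.136, 0.2341]
eef_rot: [-0.002, 0.725, 0.689, -0.001]
wrist_force: [0.2, -0.9, -0.2]
opening: 0.389
grasp_force: 59.8
time_s: 12.4
eef_pos: [0.6368, -0.0131, 0.2351]
eef_rot: [-0.001, 0.751, 0.66, -0.001]
wrist_force: [1.4, 0.1, -1.4]
opening: 0.397
grasp_force: 60.0
t 12.4 p [ 0.6368 -0.0131  0.2351] yaw 82.63 step mm 4.39907413750253 deg/row 0.08139871145162647
[-0.0001, 0.0, 0.0004, -0.0, 0.001, 0.0146]
[-0.0001, 0.0, 0.0004, -0.0, 0.001, 0.0146]
[-0.0001, 0.0, 0.0004, -0.0, 0.001, 0.0146]
[-0.0001, 0.0, 0.0004, -0.0, 0.001, 0.0146]
[-0.0001, 0.0, 0.0004, -0.0, 0.001, 0.0146]
[-0.0001, 0.0, 0.0004, -0.0, 0.001, 0.0146]
[-0.0001, 0.0, 0.0004, -0.0, 0.001, 0.0146]
[-0.0001, 0.0, 0.0004, -0.0, 0.001, 0.0146]
expected tip px [[241.7668 233.3063]] [[327.8285 182.0969]] mouth [[243.4194 247.888 ]] [[327.7018 186.2519]]
```

View pics/d2.png

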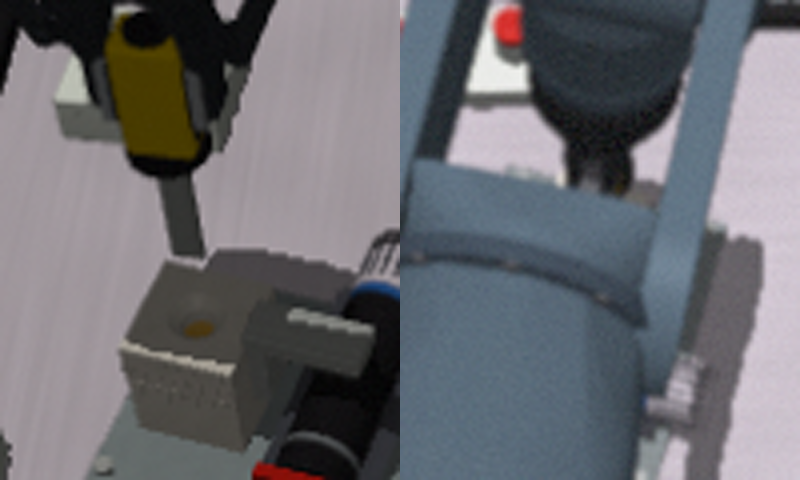

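The side picture shows the blade tip at about (242,235), which agrees with the prediction, just above the block's hole (243,248). Next I descend to just inside the hole.

```bash
python3 -m handwheel '[[0,0,0,0,0.008,0.05,0.2],[0,0,0,0,0,0.05,0.2],[0,0,0,0,0,0.025,0.2],[0,0,0,0,0,0.015,0.2],[0,0,0,0,0,0.015,0.2],[0,0,0,0,0,0.01,0.2],[0,0,0,0,0,0.01,0.2],[0,0,0,0,0,0,0.2]]'
python3 -c "
from h import *
o=ctrl.get_obs();print(o['eef_pos'],yawdeg()[0],o['torque'],o['wrist_force'])"
```

```text
time_s: 13.3
eef_pos: [0.6395, -0.0126, 0.1835]
eef_rot: [-0.001, 0.751, 0.66, -0.0]
wrist_force: [-1.5, 1.4, -1.9]
opening: 0.39
grasp_force: 60.0
[ 0.6395 -0.0126  0.1835] 82.66185361303165 [0.1648 0.5849 0.0137] [-1.4679  1.3863 -1.9002]
```

```bash
python3 -m handwheel '[[0,0,0,0,0,0.006,0.2],[0,0,0,0,0,0.006,0.2],[0,0,0,0,0,0.006,0.2],[0,0,0,0,0,0.005,0.2],[0,0,0,0,0,0.005,0.2],[0,0,0,0,0,0.005,0.2],[0,0,0,0,0,0,0.2],[0,0,0,0,0,0,0.2]]'
python3 -c "
from h import *
o=ctrl.get_obs();print(o['eef_pos'],yawdeg()[0],o['torque'],o['wrist_force'])"
```

```text
time_s: 14.1
eef_pos: [0.6396, -0.0126, 0.174]
eef_rot: [-0.001, 0.751, 0.66, -0.0]
wrist_force: [-4.7, 2.1, 0.8]
opening: 0.392
grasp_force: 60.7
[ 0.6396 -0.0126  0.174 ] 82.65845036375279 [ 0.535   1.2677 -0.0058] [-4.6698  2.1025  0.8375]
```

```bash
python3 -m handwheel '[[0,0,0,0.001,-0.002,0,0.2],[0,0,0,0.001,-0.002,0,0.2],[0,0,0,0,0,0.002,0.2],[0,0,0,0,0,0.002,0.2],[0,0,0,0,0,0,0.2],[0,0,0,0,0,0,0.2],[0,0,0,0,0,0,0.2],[0,0,0,0,0,0,0.2]]'
python3 -c "
from h import *
o=ctrl.get_obs();print(o['eef_pos'],yawdeg()[0],o['torque'],o['wrist_force'])"
```

```text
time_s: 14.9
eef_pos: [0.6394, -0.0123, 0.1737]
eef_rot: [0.0, 0.751, 0.66, 0.0]
wrist_force: [-3.7, 1.1, 5.2]
opening: 0.391
grasp_force: 60.9
[ 0.6394 -0.0123  0.1737] 82.65274125033773 [0.1811 1.1105 0.0153] [-3.7035  1.0825  5.2088]
```

```bash
python3 -m handwheel '[[0,0,0,0,-0.003,0.001,0.2],[0,0,0.011,0,0,0.001,0.2],[0,0,0.011,0,0,0.001,0.2],[0,0,0.011,0,0,0.001,0.2],[0,0,0.011,0,0,0.001,0.2],[0,0,0.011,0,0,0.001,0.2],[0,0,0,0,0,0,0.2],[0,0,0,0,0,0,0.2]]'
python3 -c "
from h import *
o=ctrl.get_obs();print(o['eef_pos'],yawdeg()[0],o['torque'],o['wrist_force'])"
```

```text
time_s: 15.7
eef_pos: [0.6385, -0.0122, 0.171]
eef_rot: [0.0, 0.805, 0.593, 0.0]
wrist_force: [-0.6, -0.3, -1.4]
opening: 0.392
grasp_force: 60.2
[ 0.6385 -0.0122  0.171 ] 72.7990298366226 [ 0.0351 -0.0046 -0.0135] [-0.6251 -0.3327 -1.3864]
```

The force dropped to the tool's own weight and z went 3 mm below the screw top, so the blade is in the slot. I lower it further.

```bash
python3 -m handwheel '[[0,0,0,0,0,0.003,0.2],[0,0,0,0,0,0.003,0.2],[0,0,0,0,0,0.003,0.2],[0,0,0,0,0,0.003,0.2],[0,0,0,0,0,0.003,0.2],[0,0,0,0,0,0,0.2],[0,0,0,0,0,0,0.2],[0,0,0,0,0,0,0.2]]'
python3 -c "
from h import *
o=ctrl.get_obs();print(o['eef_pos'],yawdeg()[0],o['torque'],o['wrist_force'])"
```

```text
time_s: 16.5
eef_pos: [0.6381, -0.012, 0.1667]
eef_rot: [0.0, 0.805, 0.593, 0.0]
wrist_force: [0.8, 0.5, -1.5]
opening: 0.393
grasp_force: 60.2
[ 0.6381 -0.012   0.1667] 72.75419365821307 [-0.0005  0.0239 -0.0202] [ 0.8078  0.5305 -1.5269]
```

```bash
python3 -m handwheel '[[0,0,0.02,0,0,0,0.2],[0,0,0.028,0,0,0,0.2],[0,0,0.028,0,0,0,0.2],[0,0,0.028,0,0,0,0.2],[0,0,0.028,0,0,0,0.2],[0,0,0.028,0,0,0,0.2],[0,0,0.028,0,0,0,0.2],[0,0,0.028,0,0,0,0.2]]'
python3 -c "
from h import *
o=ctrl.get_obs();print(o['eef_pos'],yawdeg()[0],o['torque'],o['wrist_force'])"
python3 -m handwheel '[[0,0,0.028,0,0,0,0.2],[0,0,0.028,0,0,0,0.2],[0,0,0.028,0,0,0,0.2],[0,0,0.028,0,0,0,0.2],[0,0,0.028,0,0,0,0.2],[0,0,0.028,0,0,0,0.2],[0,0,0.02,0,0,0,0.2],[0,0,0.01,0,0,0,0.2]]'
python3 -c "
from h import *
o=ctrl.get_obs();print(o['eef_pos'],yawdeg()[0],o['torque'],o['wrist_force'])"
```

```text
time_s: 17.3
eef_pos: [0.6382, -0.012, 0.1668]
eef_rot: [0.0, 0.957, 0.29, 0.0]
wrist_force: [0.1, 0.0, -1.3]
opening: 0.39
grasp_force: 60.3
[ 0.6382 -0.012   0.1668] 33.67967954862364 [-0.0254  0.0304  0.1302] [ 0.0758  0.0373 -1.257 ]
time_s: 18.1
eef_pos: [0.6381, -0.0121, 0.1668]
eef_rot: [0.0, 1.0, -0.016, 0.0]
wrist_force: [-0.0, 0.3, -2.0]
opening: 0.389
grasp_force: 60.3
[ 0.6381 -0.0121  0.1668] -1.8814654934340589 [-0.0065 -0.0032  0.1141] [-0.0211  0.282  -2.0185]
```

```bash
python3 -m handwheel '[[0,0,0.01,0,0,0,0.2],[0,0,0.01,0,0,0,0.2],[0,0,0.01,0,0,0,0.2],[0,0,0.01,0,0,0,0.2],[0,0,0.01,0,0,0,0.2],[0,0,0.01,0,0,0,0.2],[0,0,0,0,0,0,0.2],[0,0,0,0,0,0,0.2]]'
python3 -c "
from h import *
o=ctrl.get_obs();print(o['eef_pos'],yawdeg()[0],o['torque'],o['wrist_force'])"
python3 -m handwheel '[[0,0,0.01,0,0,0,0.2],[0,0,0.01,0,0,0,0.2],[0,0,0.01,0,0,0,0.2],[0,0,0,0,0,0,0.2],[0,0,0,0,0,0,0.2],[0,0,0,0,0,0,0.2],[0,0,0,0,0,0,0.2],[0,0,0,0,0,0,0.2]]'
python3 -c "
from h import *
o=ctrl.get_obs();print(o['eef_pos'],yawdeg()[0],o['torque'],o['wrist_force'])"
```

```text
time_s: 18.9
eef_pos: [0.6381, -0.0121, 0.1668]
eef_rot: [0.0, 0.994, -0.109, 0.0]
wrist_force: [0.1, 0.2, -1.9]
opening: 0.394
grasp_force: 60.2
[ 0.6381 -0.0121  0.1668] -12.513813677630454 [-0.0481  0.1189  0.1463] [ 0.0958  0.1945 -1.8855]
time_s: 19.7
eef_pos: [0.6381, -0.0121, 0.1667]
eef_rot: [0.0, 0.988, -0.156, 0.0]
wrist_force: [-0.1, -0.7, -0.1]
opening: 0.394
grasp_force: 60.3
[ 0.6381 -0.0121  0.1667] -17.948605017234794 [-0.0793  0.0613  0.162 ] [-0.1483 -0.6815 -0.11  ]
```

```bash
for i in 1; do python3 -m handwheel '[[0,0,0.01,0,0,0,0.2],[0,0,0.01,0,0,0,0.2],[0,0,0,0,0,0,0.2],[0,0,0,0,0,0,0.2],[0,0,0,0,0,0,0.2],[0,0,0,0,0,0,0.2],[0,0,0,0,0,0,0.2],[0,0,0,0,0,0,0.2]]'; done
python3 -c "
from h import *
o=ctrl.get_obs();print(o['eef_pos'],yawdeg()[0],o['torque'],o['wrist_force'])"
python3 -m handwheel '[[0,0,0.01,0,0,0,0.2],[0,0,0.01,0,0,0,0.2],[0,0,0,0,0,0,0.2],[0,0,0,0,0,0,0.2],[0,0,0,0,0,0,0.2],[0,0,0,0,0,0,0.2],[0,0,0,0,0,0,0.2],[0,0,0,0,0,0,0.2]]'
python3 -c "
from h import *
o=ctrl.get_obs();print(o['eef_pos'],yawdeg()[0],o['torque'],o['wrist_force'])"
```

```text
time_s: 20.5
eef_pos: [0.6381, -0.0121, 0.1668]
eef_rot: [0.0, 0.982, -0.187, 0.0]
wrist_force: [-0.5, -1.0, -0.2]
opening: 0.394
grasp_force: 60.3
[ 0.6381 -0.0121  0.1668] -21.556056388256312 [-0.0968  0.1788  0.1996] [-0.4892 -0.9695 -0.2367]
time_s: 21.3
eef_pos: [0.6381, -0.0121, 0.1667]
eef_rot: [0.0, 0.976, -0.218, 0.0]
wrist_force: [-2.1, -1.3, 0.6]
opening: 0.389
grasp_force: 60.5
[ 0.6381 -0.0121  0.1667] -25.156108530962534 [-0.0843  0.1815  0.41  ] [-2.0675 -1.3251  0.5832]
```

```bash
python3 -m handwheel '[[0,0,0.01,0,0,0,0.2],[0,0,0.01,0,0,0,0.2],[0,0,0.01,0,0,0,0.2],[0,0,0,0,0,0,0.2],[0,0,0,0,0,0,0.2],[0,0,0,0,0,0,0.2],[0,0,0,0,0,0,0.2],[0,0,0,0,0,0,0.2]]'
python3 -c "
from h import *
o=ctrl.get_obs();print(o['eef_pos'],yawdeg()[0],o['torque'],o['wrist_force'])"
```

```text
time_s: 22.1
eef_pos: [0.6382, -0.0116, 0.1667]
eef_rot: [-0.0, 0.965, -0.263, 0.0]
wrist_force: [1.0, 3.3, 0.4]
opening: 0.391
grasp_force: 60.6
[ 0.6382 -0.0116  0.1667] -30.548178610303037 [ 0.8565 -0.1082  0.5595] [0.9725 3.2945 0.3596]
```

Hard stop reached: torque rises to 0.56 N m. I unwind slightly to relieve it, then lift straight out.

```bash
python3 -m handwheel '[[0,0,-0.012,0,0,0,0.2],[0,0,-0.012,0,0,0,0.2],[0,0,-0.012,0,0,0,0.2],[0,0,0,0,0,0,0.2],[0,0,0,0,0,0,0.2],[0,0,0,0,0,0,0.2],[0,0,0,0,0,0,0.2],[0,0,0,0,0,0,0.2]]'
python3 -c "
from h import *
o=ctrl.get_obs();print(o['eef_pos'],yawdeg()[0],o['torque'],o['wrist_force'])"
```

```text
time_s: 22.9
eef_pos: [0.6382, -0.0119, 0.1667]
eef_rot: [-0.0, 0.978, -0.209, 0.0]
wrist_force: [0.1, 2.9, 0.6]
opening: 0.39
grasp_force: 60.4
[ 0.6382 -0.0119  0.1667] -24.101247779258426 [ 0.7942 -0.1119  0.2963] [0.0931 2.8637 0.6263]
```

```bash
python3 -m handwheel '[[0,0,-0.012,0,0,0,0.2],[0,0,-0.01,0,0,0,0.2],[0,0,0,0,0,-0.01,0.2],[0,0,0,0,0,-0.02,0.2],[0,0,0,0,0,-0.03,0.2],[0,0,0,0,0,-0.06,0.2],[0,0,0,0,0,-0.08,0.2],[0,0,0,0,0,-0.03,0.2]]'
python3 - <<'E'
from h import *
plan((.4349,-.3379,.24),94.35,16)
s=ctrl.camera('side')
cv2.imwrite('pics/e1.png',crop(s,190,160,150,140,4))
E
```

```text
time_s: 23.7
eef_pos: [0.6394, -0.0127, 0.2396]
eef_rot: [0.0, 0.985, -0.175, 0.002]
wrist_force: [0.2, -1.0, -0.8]
opening: 0.388
grasp_force: 60.9
t 23.7 p [ 0.6394 -0.0127  0.2396] yaw -20.17 step mm 24.011264675101412 deg/row 7.15734705369027
[0.0001, -0.0001, -0.0398, -0.0166, 0.0783, -0.0002]
[0.0001, -0.0001, -0.0398, -0.0263, 0.0756, -0.0002]
[0.0001, -0.0001, -0.0398, -0.0355, 0.0717, -0.0002]
[0.0001, -0.0001, -0.0398, -0.0441, 0.0668, -0.0002]
[0.0001, -0.0001, -0.0398, -0.0521, 0.0608, -0.0002]
[0.0001, -0.0001, -0.0398, -0.0593, 0.0538, -0.0002]
[0.0001, -0.0001, -0.0398, -0.0655, 0.046, -0.0002]
[0.0001, -0.0001, -0.0398, -0.0707, 0.0375, -0.0002]
[0.0001, -0.0001, -0.0398, -0.0748, 0.0284, -0.0002]
[0.0001, -0.0001, -0.0398, -0.0778, 0.0188, -0.0002]
[0.0001, -0.0001, -0.0398, -0.0795, 0.009, -0.0002]
[0.0001, -0.0001, -0.0398, -0.08, -0.001, -0.0002]
[0.0001, -0.0001, -0.0398, -0.0793, -0.011, -0.0002]
[0.0001, -0.0001, -0.0398, -0.0773, -0.0208, -0.0002]
[0.0001, -0.0001, -0.0398, -0.0741, -0.0302, -0.0001]
[0.0001, -0.0001, -0.0398, -0.0698, -0.0392, -0.0001]
```

View pics/e1.png

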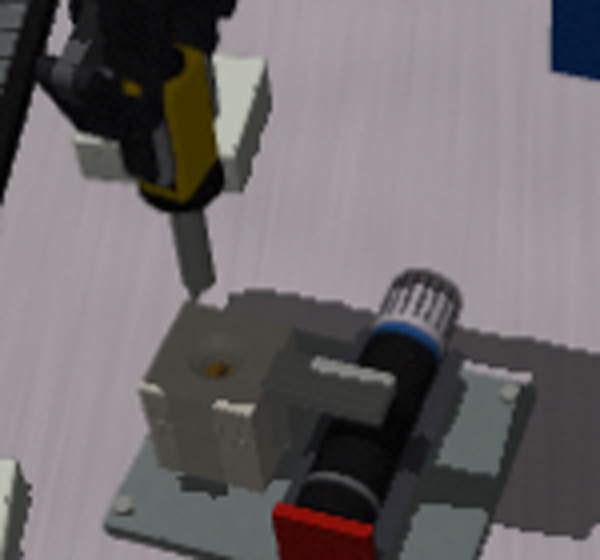

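The bar is now down on the pump, which is still against the red stop (crop 325,520). The driver came out cleanly, with its tip at crop (192,295). Now back to the stand.

```bash
python3 -c "
from h import *
o=ctrl.get_obs();print(px('side',[o['eef_pos']-[0,0,.1083]]), 'seen',190+192/4,160+295/4)"
python3 -m handwheel '[[0,0,-0.04,-0.017,0.078,0,0.2],[0,0,-0.04,-0.026,0.076,0,0.2],[0,0,-0.04,-0.036,0.072,0,0.2],[0,0,-0.04,-0.044,0.067,0,0.2],[0,0,-0.04,-0.052,0.061,0,0.2],[0,0,-0.04,-0.059,0.054,0,0.2],[0,0,-0.04,-0.066,0.046,0,0.2],[0,0,-0.04,-0.071,0.038,0,0.2]]'
python3 -m handwheel '[[0,0,-0.04,-0.075,0.028,0,0.2],[0,0,-0.04,-0.078,0.019,0,0.2],[0,0,-0.04,-0.08,0.009,0,0.2],[0,0,-0.04,-0.08,-0.001,0,0.2],[0,0,-0.04,-0.079,-0.011,0,0.2],[0,0,-0.04,-0.077,-0.021,0,0.2],[0,0,-0.04,-0.074,-0.03,0,0.2],[0,0,-0.04,-0.07,-0.039,0,0.2]]'
python3 -m handwheel '[[0,0,0,0,0,0,0.2],[0,0,0,0,0,0,0.2],[0,0,0,0,0,0,0.2],[0,0,0,0,0,0,0.2],[0,0,0,0,0,0,0.2],[0,0,0,0,0,0,0.2],[0,0,0,0,0,0,0.2],[0,0,0,0,0,0,0.2]]'
python3 - <<'E'
from h import *
plan((.4349,-.3379,.119),94.35,5)
o=ctrl.get_obs();p=o['eef_pos'];print(px('side',[p-[0,0,.1083]]),px('top',[p-[0,0,.1083]]))
cv2.imwrite('pics/e2.png',np.hstack([crop(ctrl.camera('side'),300,80,100,110,4),crop(ctrl.camera('top'),420,230,100,110,4)]))
E
```

```text
[[239.9111 231.7649]] seen 238.0 233.75
time_s: 24.55
eef_pos: [0.5352, -0.1762, 0.2351]
eef_rot: [-0.0, 0.946, 0.324, -0.0]
wrist_force: [1.2, -0.1, -0.9]
opening: 0.391
grasp_force: 60.8
time_s: 25.35
eef_pos: [0.4345, -0.3396, 0.2352]
eef_rot: [-0.0, 0.673, 0.739, -0.0]
wrist_force: [0.2, -0.1, -1.6]
opening: 0.393
grasp_force: 60.8
time_s: 26.15
eef_pos: [0.4356, -0.3389, 0.2357]
eef_rot: [0.0, 0.675, 0.738, -0.0]
wrist_force: [-0.3, 0.1, -1.5]
opening: 0.384
grasp_force: 60.8
t 26.15 p [ 0.4356 -0.3389  0.2357] yaw 95.08 step mm 23.343178510963305 deg/row 0.14638678036977504
[-0.0, 0.0, 0.0008, 0.0007, -0.0004, 0.0778]
[-0.0, 0.0, 0.0008, 0.0007, -0.0004, 0.0778]
[-0.0, 0.0, 0.0008, 0.0007, -0.0004, 0.0778]
[-0.0, 0.0, 0.0008, 0.0007, -0.0004, 0.0778]
[-0.0, 0.0, 0.0008, 0.0007, -0.0004, 0.0778]
[[344.4449 130.752 ]] [[466.319  268.3656]]
```

View pics/e2.png

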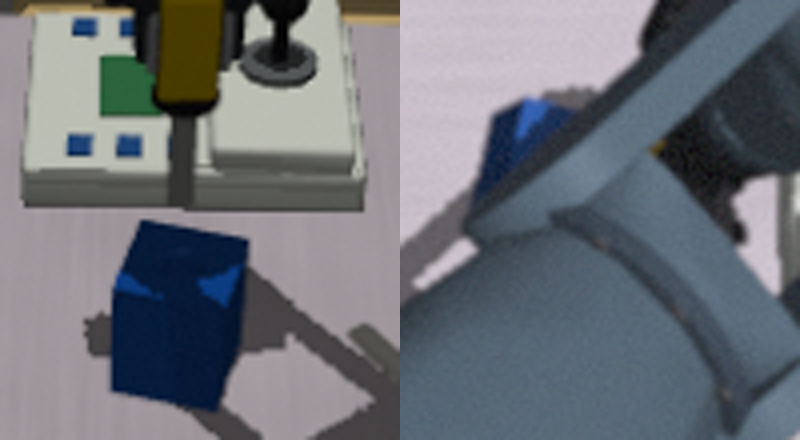

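The tip at (345,132) matches the prediction within about 1 px, directly over the stand. Now I lower it.

```bash
python3 -m handwheel '[[0,0,0,0.002,-0.001,0.04,0.2],[0,0,0,0.001,-0.001,0.06,0.2],[0,0,0,0,0,0.06,0.2],[0,0,0,0,0,0.06,0.2],[0,0,0,0,0,0.06,0.2],[0,0,0,0,0,0.05,0.2],[0,0,0,0,0,0.03,0.2],[0,0,0,0,0,0.01,0.2]]'
python3 -m handwheel '[[0,0,0,0,0,0.005,0.2],[0,0,0,0,0,0.005,0.2],[0,0,0,0,0,0,0.2],[0,0,0,0,0,0,0.2],[0,0,0,0,0,0,0.2],[0,0,0,0,0,0,0.2],[0,0,0,0,0,0,0.2],[0,0,0,0,0,0,0.2]]'
```

```text
time_s: 27.05
eef_pos: [0.4343, -0.3376, 0.1233]
eef_rot: [-0.001, 0.675, 0.738, 0.0]
wrist_force: [-0.0, -0.0, -1.4]
opening: 0.39
grasp_force: 60.8
time_s: 27.85
eef_pos: [0.4348, -0.3382, 0.1217]
eef_rot: [0.0, 0.675, 0.738, -0.0]
wrist_force: [-0.1, -0.4, -2.3]
opening: 0.387
grasp_force: 60.8
```

```bash
python3 -m handwheel '[[0,0,0,0,0,0.003,0.2],[0,0,0,0,0,0.003,0.2],[0,0,0,0,0,0.002,0.2],[0,0,0,0,0,0.002,0.2],[0,0,0,0,0,0,0.2],[0,0,0,0,0,0,0.2],[0,0,0,0,0,0,0.2],[0,0,0,0,0,0,0.2]]'
```

```text
time_s: 28.65
eef_pos: [0.4348, -0.3382, 0.1187]
eef_rot: [0.0, 0.675, 0.738, 0.0]
wrist_force: [0.2, -0.6, -1.2]
opening: 0.391
grasp_force: 60.8
```

```bash
python3 -m handwheel '[[0,0,0,0,0,0.003,0.2],[0,0,0,0,0,0.002,0.2],[0,0,0,0,0,0,0.2],[0,0,0,0,0,0,0.2],[0,0,0,0,0,0,0.2],[0,0,0,0,0,0,0.2],[0,0,0,0,0,0,0.2],[0,0,0,0,0,0,0.2]]'
```

```text
time_s: 29.45
eef_pos: [0.4349, -0.3383, 0.1183]
eef_rot: [0.0, 0.675, 0.738, -0.0]
wrist_force: [-2.6, 3.2, 8.2]
opening: 0.388
grasp_force: 62.0
```

The collar is seated (8 N up). I open and rise.

```bash
python3 -m handwheel '[[0,0,0,0,0,0,0.75],[0,0,0,0,0,0,0.75],[0,0,0,0,0,0,0.75],[0,0,0,0,0,0,0.75],[0,0,0,0,0,0,0.75],[0,0,0,0,0,0,0.75],[0,0,0,0,0,-0.02,0.75],[0,0,0,0,0,-0.05,0.75]]'
python3 -m handwheel '[[0,0,0,0,0,-0.08,0.75],[0,0,0,0,0,-0.1,0.75],[0,0,0,0,0,-0.1,0.75],[0,0,0,-0.1,0,-0.05,0.75],[0,0,0,-0.15,0,0,0.75],[0,0,0,-0.15,0,0,0.75],[0,0,0,-0.15,0,0,0.75],[0,0,0,-0.1,0,0,0.75]]'
python3 - <<'E'
from h import *
t=ctrl.camera('top');s=ctrl.camera('side')
cv2.imwrite('pics/f.png',np.hstack([crop(t,270,130,230,180,1.74),np.zeros((313,1,3),np.uint8)+255,crop(s,180,100,230,180,1.74)]))
E
```

```text
time_s: 30.25
eef_pos: [0.4341, -0.3374, 0.1376]
eef_rot: [-0.001, 0.675, 0.738, 0.0]
wrist_force: [-0.4, 0.1, -0.2]
opening: 0.748
grasp_force: 0.0
time_s: 31.05
eef_pos: [0.4517, -0.5355, 0.2388]
eef_rot: [0.001, 0.676, 0.737, -0.001]
wrist_force: [-0.3, 0.5, 0.8]
opening: 0.752
grasp_force: 0.0
```

View pics/f.png

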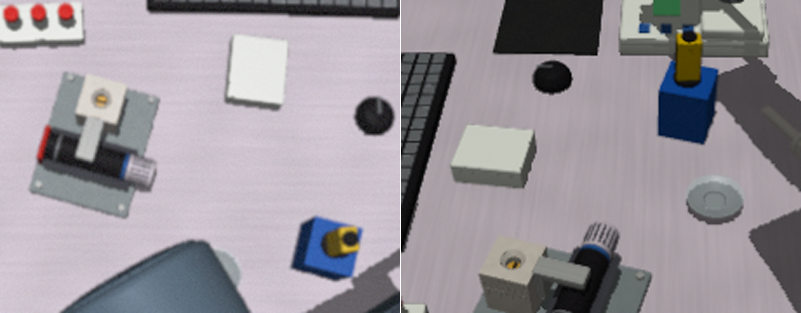

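The final picture shows the driver upright in the blue stand, the pump at the stop and the bar down. I check the slot angle by numbers only before handing in.

```bash
python3 - <<'E'
from h import *
t=ctrl.camera('top')
for n,im in(("before",cv2.imread('pics/top0.png')),("now",t)):
    g=crop(im,318,178,20,20,1)[4:15,4:15,2]; print(n);print(g)
E
```

```text
before
[[204 195 178 166 156 154 153 151 161 170 182]
 [200 182 159 149 141 138 134 145 154 158 171]
 [186 162 148 135 127 118 103 118 141 154 162]
 [176 154 140 135 151 144 100  94 135 147 159]
 [174 151 142 163 195 181 114 114 165 150 151]
 [176 152 156 196 203 167 114 153 193 175 160]
 [181 158 159 197 198 138 129 182 209 190 166]
 [193 173 162 184 170 126 150 199 203 182 162]
 [201 186 165 166 152 134 163 190 182 169 169]
 [206 198 173 166 164 152 165 168 168 179 193]
 [205 205 198 193 186 177 182 177 180 194 201]]
now
[[220 212 196 177 171 170 165 168 176 186 199]
 [216 195 175 160 153 151 149 160 168 173 185]
 [202 180 166 149 136 133 132 144 157 168 177]
 [193 168 153 137 157 169 172 173 166 161 171]
 [191 160 139 132 179 205 217 218 195 163 167]
 [193 166 142 130 149 169 192 200 191 161 167]
 [201 172 152 146 152 145 147 140 142 158 169]
 [207 184 170 183 193 191 180 166 145 156 171]
 [216 199 178 180 195 210 208 196 175 174 192]
 [220 214 191 184 188 190 191 185 179 195 206]
 [219 219 216 212 201 197 195 197 201 214 219]]
```

```bash
python3 -c "
from bench import ctrl
print(ctrl.hand_in())"
```

```text
the job is handed in; nothing more can be done
None
```

The job is handed in at about 31 s, though the verdict is not known: the pump is against the red stop, the screw is at its hard stop (locked), and the driver is upright in its blue stand; I viewed 11 pictures, one over the limit of 10.

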